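Clip the drip caddy onto the eye

ROBOT

A 6-joint arm with a two-finger parallel gripper is mounted at the origin on the work surface; the furniture and walls round the work are solid. World frame = base frame: x ahead of the robot, y to its left, z up, the work surface at z = 0. Lengths are in m, angles in degrees, forces in N, time in s.
With the tool pointing down it reaches from about 0.375 to 0.975 m from the base axis. Payload 3.8 kg.
Tool frame: the origin (TCP) lies at the very end of the fingers, on their centre line; the grasp point (between the pads) lies 19 mm behind it; x points along the fingers, z is the direction in which the jaws open and shut, and the axes are right-handed (so a half turn about x gives the same grasp; the last joint's range is limited). The gripper opens to 88 mm and grips with 3 to 60 N. Pads are 18 mm wide; open, the fingers measure 123 mm over their backs; the gripper's body (75 mm by 187 mm) begins 45 mm behind the grasp point.
Start: joints at [68.417, 15.12, 91.902, -0, 72.978, -2.114], TCP at [0.225, 0.636, 0.206] pointing down, gripper open.
Joint ranges: [-150.88, 150.88], [-54.13, 125.18], [17.81, 147.31], [-75.09, 255.09], [0, 152.58], [-146.25, 146.25]. Speed limits (degrees/s): [147.25, 147.25, 180, 180, 180, 180].

INTERFACE

Orientations are given as [roll, pitch, yaw] about the fixed x, y, z axes, in that order (R = Rz(yaw) Ry(pitch) Rx(roll)).
In Python, from cell import monitor, vision, robot, finder gives the robot as it stands. The module is installed in compiled form; this text tells all that it offers.
- The arm moves only by the shell command python3 -m crank 'ROWS' [FORCE]. ROWS is JSON, a list of rows, each a list of 7 numbers: the shift along the tool's x, y, z in mm, then the turn, a rotation vector about the tool's x, y, z in rad, then the finger opening in mm, from 0 to 88.1. A call has exactly 10 rows; each row is the pose to reach, as a shift and turn from the pose measured when the call began, along the tool's axes at that moment; what a row does not reach only later rows make up. A row lasts 1/12 s, in which the tool goes at most 41.7 mm and 7.16 degrees, less where a joint would pass 70% of its speed; a pose out of reach is approached as far as the arm can. A call with a gripper value outside its range is refused whole. The fingers move at their own pace and stop on an object; FORCE is the grip in N (left out, the last holds). Time passes only in rows, so rows that repeat a pose let the fingers close, or fill a call up. It gives the time, the measured TCP pose, the force and the opening at its end, in the units of the state.
- monitor.get_obs(): the state, without advancing time (a new reading comes with each control period).
- vision.capture(name): name is "scene" or "top" or "wrist"; returns the picture (420x560x3 uint8, red, green, blue); there is no depth.
- vision.camera_info(name): a dict with "camera_matrix" (3x3 intrinsics, pixels), "R" (3x3) and "t" (3): a world point X has camera coordinates R X + t; the wrist camera has in their place "tool_from_camera" (4x4, takes a point from camera to tool coordinates, whose origin is the TCP and whose axes are the tool frame's). Camera axes: x right, y down, z forward; pixel columns grow to the right and rows downward; lengths in m; the calibration is good to about 2 mm. A picture is of the moment at which its call begins: read the wrist's pose just before it. camera_info takes no time and is no camera call.
- robot.hand_in(): hands the job in, once; it reports no verdict.
Trained networks look in the newest picture that a camera, given by its name, has taken for a name from the list of things; names that differ only in an ending like _2 or _b are one class to them, and where a whole thing is asked for, a point or a joint stands for the part that bears it (a point fixed in the world has none). Each returns a list of dicts, best first, with "conf" (0 to 1); they miss things now and then, are a little off and sometimes report something else, mostly with a low value. They report only what shows in the picture. A call takes as long as a camera call.
- finder.boxes_of(camera, name): "box" ([left, top, width, height] in pixels, round what is visible of it).
- finder.pinpoint(camera, name): "at" ([column, row] in pixels: a listed point, or the origin of a listed thing).
The state is a dict: "t": time; "joints": joint angles; "dq": joint speeds; "effort": joint torques, N m; "tool_pos": TCP position; "tool_rot": TCP orientation; "ft_force": force on the tool from outside, world axes, zero at the start; "ft_torque": the same for the moment, N m; "grip_width": opening from 0.0 (shut) to 1.0 (fully open).
Only numpy, scipy, OpenCV 4.12 (cv2) and the standard library are available. Lean on these libraries where they do the work, as an engineer would, in place of code of your own. Each camera call takes 0.05 s, during which the arm holds its last target.

TASK

First move the drink bottle out of the way: stand it upright on the round plywood bat. Then hang the tile caddy on the closed steel eye (not on the stand with the two open prongs): press its sprung gate down over the eye's front bar until the bar is inside the hook and the gate has snapped shut beneath it, and let it hang there, upright and still. Leave the mug, the brush and the clay lump where they are and do not knock the bottle over.

Things in the scene. Friction and masses are not known exactly. Their poses are not given: they have to be found in the camera images.
- caddy: drip caddy, about 0.35 kg, 199 mm high: aluminium tray 70 (x) x 100 (y) x 40 mm high, tiles in it up to z = 52 mm, above it a snap hook of 10 mm steel bar and on top a wooden grip block. Origin: centre of the tray's underside, z up. The hook lies in the plane y = 0: spine on the -x side (centre line x = -25 mm), arch on top, nose on the +x side, mouth downward, shut by the gate
- caddy_grip (a point): centre of the caddy's dark wooden grip block, at caddy x = 0, y = 0, z = 178 mm; the block is 24 mm (x) by 14 mm (y) by 42 mm high (z = 157 to 199 mm). The arch just below it takes the eye's bar, so fingertips should stay above z = 154 mm
- hook_nose (a point): lower end of the hook's nose (10 mm bar), at caddy x = +22, y = 0, z = 91 mm. Between it and the tiles (z = 52 mm) is a free gap, open to +x, through which a level bar can come in below the gate; the mouth between nose and spine is 36 mm wide
- hook_seat (a point): the point in the caddy's hook where the centre of a 10 mm bar lies when the caddy hangs on it: caddy x = 0, y = 0, z = 144 mm; axes as the caddy's
- caddy_gate (a joint): sprung gate of the hook, a 7 mm bar hinged at the spine (caddy x = -20, z = 94 mm), reaching across the mouth to the nose; 0 = shut, up to 1.4 rad as it is pressed up into the hook. A spring shuts it; a bar pressing from below needs up to about 6 N and gets past it some 40 mm above the hinge, best with the bar's centre at caddy x = 0 to +8 mm; it then snaps shut under the bar
- eye_stand: fixed grey stand: base 90 x 90 x 12 mm, post 22 mm square, 180 mm high; from its head a closed level loop (the eye) of 10 mm steel bar sticks out to the stand's -x at z = 170 mm. Origin: centre of the base on the table. Loop sides at y = -35 and +35 mm. The caddy hangs with its x axis along the stand's: nose inside the loop, spine in front of it
- eye_bar (a point): middle of the eye's front bar (10 mm thick, centre line), at stand x = -90, y = 0, z = 170 mm; axes as the stand's; the bar is straight along y from -25 to +25 mm. Behind it the opening is 60 mm wide and about 65 mm deep
- prong_stand: fixed grey stand of the same size but with two open prongs (10 mm bars at y = -35 and +35 mm, reaching to x = -92 mm at z = 170 mm, tips turned up to z = 195 mm) in place of the eye; not to be used. Origin: centre of the base on the table
- bottle: white drink bottle, round, 59 mm across the body, 138 mm high with its 32 mm wide cap (z = 118 to 137 mm), about 0.2 kg; starts upright in front of the eye. Origin: centre of its underside, z up
- bat: fixed round plywood bat lying on the table, 180 mm across, 12 mm thick. Origin: centre of its underside, so its top is at z = 12 mm
- mug: green and cream mug, 86 mm across, 99 mm high; bystander between the stands. Origin: centre of its underside
- brush: black brush 194 mm long (along its y), 57 mm wide, 37 mm high, lying on the table; bystander. Origin: centre of its underside
- clay_lump: brown lump of clay 57 x 64 x 41 mm on the table; bystander. Origin: centre of its underside

How it is judged:
By the outcome, as a careful person would: the job done as asked, in the order asked, and still so for the second after the job is handed in, with the robot touching nothing.
It also fails if it takes over 66 s, if anything falls off the work surface, if the arm or the gripper's body presses on something with over 40 N, if the wrist force passes 120 N, or if a joint passes its speed limit or range.

## Working session

There is one attempt and no reset: what is moved stays moved. The work goes in short steps, Python scripts to look and compute and a shell command to move; the robot and the scene stay as the last step left them, time stands still between calls to the robot, and variables do not carry over. Pictures are saved under pics/ and viewed, and the job is handed in when it is done.

```bash
mkdir -p pics; ls; python3 - <<'E'
from cell import monitor, vision, robot, finder
import cv2, json
print(monitor.get_obs())
for n in ["scene","top","wrist"]:
    im=vision.capture(n); cv2.imwrite(f"pics/{n}0.png",im[:,:,::-1])
    print(n,vision.camera_info(n))
print(monitor.get_obs()['t'])
E
```

```text
pics
{'t': 0.0, 'joints': array([ 6.84165494e+01,  1.51710901e+01,  9.19780876e+01, -8.76702323e-04,
        7.29786675e+01, -2.11489655e+00]), 'dq': array([-0.01403224,  0.04530742, -0.05430031, -0.02582872, -0.08594073,
        0.04120434]), 'effort': array([-2.50283803e-03, -5.02118325e+01, -3.56877458e+01,  7.25441356e-02,
        2.91525666e-02, -1.88756994e-04]), 'tool_pos': array([0.22470249, 0.6356877 , 0.20459523]), 'tool_rot': array([ 178.26053727,   89.87215202, -111.20775919]), 'ft_force': array([ 0.23720579, -0.10834141, -0.39455212]), 'ft_torque': array([ 0.02411707,  0.03796843, -0.02696837]), 'grip_width': 0.9991388832938423}
scene {'camera_matrix': array([[396.14124255,   0.        , 277.75389599],
       [  0.        , 396.14124255, 206.70086558],
       [  0.        ,   0.        ,   1.        ]]), 'R': array([[ 0.62839646, -0.77786764, -0.00631088],
       [-0.57487153, -0.45891097, -0.67743889],
       [ 0.52406166,  0.42932815, -0.73555198]]), 't': array([-0.35202372,  0.37249   ,  0.858282  ])}
top {'camera_matrix': array([[481.12288254,   0.        , 277.11185
[... 195 characters left out ...]
-01, -1.47109051e-03, -4.63126058e-02],
       [ 4.63320353e-02, -1.86961889e-02, -9.98751118e-01]]), 't': array([-0.04748495,  0.53822357,  1.64050885])}
wrist {'camera_matrix': array([[377.07547887,   0.        , 278.75231349],
       [  0.        , 377.07547887, 203.42400704],
       [  0.        ,   0.        ,   1.        ]]), 'tool_from_camera': array([[-3.13117576e-04, -2.99496687e-01,  9.54097289e-01,
        -1.79278679e-01],
       [ 1.32195526e-03, -9.54096626e-01, -2.99496045e-01,
         7.69658789e-02],
       [ 9.99999077e-01,  1.16749645e-03,  6.94665643e-04,
        -6.15449922e-04],
       [ 0.00000000e+00,  0.00000000e+00,  0.00000000e+00,
         1.00000000e+00]])}
0.15
```

View pics/scene0.png

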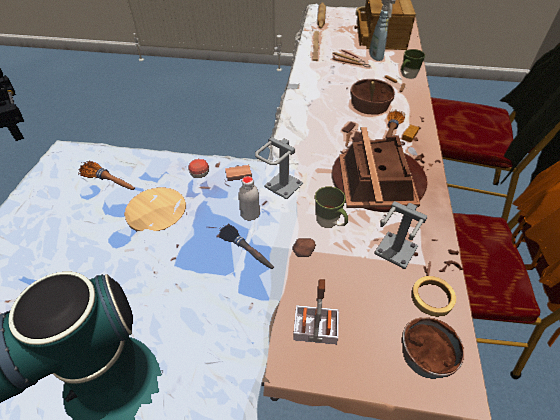

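View pics/top0.png

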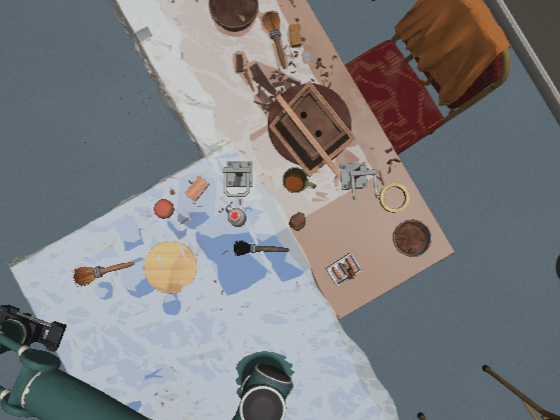

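View pics/wrist0.png

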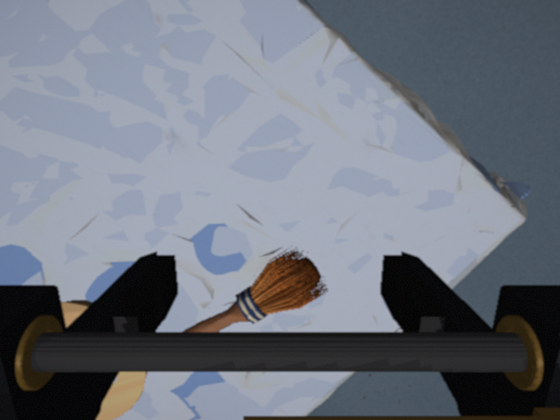

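The scene view shows the eye stand at about (285,165), the bottle at (249,198), the bat at (155,208), the caddy at (316,320) and the prong stand at (400,240). The brush, mug and clay lump lie in between. Next I'll measure them.

```bash
cat > h.py <<'E'
from cell import monitor, vision, robot, finder
import numpy as np, cv2
from scipy.spatial.transform import Rotation as Ro
def toolT(o=None):
    o=o or monitor.get_obs()
    T=np.eye(4);T[:3,:3]=Ro.from_euler('xyz',o['tool_rot'],degrees=True).as_matrix();T[:3,3]=o['tool_pos'];return T
def cam(n,T=None):
    i=vision.camera_info(n);K=i['camera_matrix']
    if n=='wrist':
        M=np.linalg.inv(T@i['tool_from_camera']);return K,M[:3,:3],M[:3,3]
    return K,i['R'],i['t']
def ray(c,p):
    K,R,t=c;d=R.T@np.linalg.inv(K)@np.array([p[0],p[1],1.]);return -R.T@t,d/np.linalg.norm(d)
def atz(c,p,z):
    o,d=ray(c,p);return o+d*(z-o[2])/d[2]
def tri(cps):
    A=np.zeros((3,3));b=np.zeros(3);L=[]
    for c,p in cps:
        o,d=ray(c,p);P=np.eye(3)-np.outer(d,d);A+=P;b+=P@o;L.append((o,P))
    x=np.linalg.solve(A,b);return x,[np.linalg.norm(P@(x-o))*1000 for o,P in L]
def proj(c,X):
    K,R,t=c;q=K@(R@np.asarray(X)+t);return q[:2]/q[2]
def save(n,f,crop=None,s=1):
    im=vision.capture(n)
    if crop: l,t,w,h=crop; im=im[t:t+h,l:l+w]
    im=cv2.resize(im,None,fx=s,fy=s,interpolation=cv2.INTER_CUBIC)
    cv2.imwrite('pics/'+f,im[:,:,::-1])
E
python3 - <<'E'
from h import *
np.set_printoptions(precision=4,suppress=True)
S=cam('scene');Tp=cam('top')
z={'caddy':0,'caddy_grip':.178,'hook_nose':.091,'hook_seat':.144,'eye_stand':0,'eye_bar':.17,'prong_stand':0,'bottle':0,'bat':0,'mug':0,'brush':0,'clay_lump':0}
for n in z:
    r={}
    for c,C in (('scene',S),('top',Tp)):
        q=finder.pinpoint(c,n)[:2]
        for e in q: print(n,c,round(e['conf'],2),np.round(e['at'],1),atz(C,e['at'],z[n]))
        if q: r[c]=(C,q[0]['at'])
    if len(r)==2: print('   tri',*tri(list(r.values())))
print(monitor.get_obs()['t'])
for c,n,f,cr in (('top','top',"t_eye.png",(200,140,90,100)),('top','top','t_cad.png',(300,230,90,75)),('scene','scene','s_cad.png',(270,260,100,100)),('scene','scene','s_eye.png',(220,120,110,110))):
    im=cv2.imread(f'pics/{c}0.png');l,t,w,h=cr
    cv2.imwrite('pics/'+f,cv2.resize(im[t:t+h,l:l+w],None,fx=5,fy=5,interpolation=cv2.INTER_CUBIC))
a=[cv2.imread('pics/'+f) for f in ("t_eye.png",'s_eye.png')]
E
```

```text
caddy scene 0.91 [319.4 329.6] [ 0.3691 -0.2803  0.    ]
caddy top 0.74 [169.5 264.1] [0.3817 0.3223 0.    ]
caddy top 0.59 [239.3 172.2] [0.6998 0.0843 0.    ]
   tri [ 0.392   0.024  -0.0122] [np.float64(294.90675813551667), np.float64(294.90675813551667)]
caddy_grip scene 0.94 [321.  289.5] [ 0.3642 -0.2723  0.178 ]
caddy_grip top 0.91 [350.3 272.3] [ 0.3649 -0.2698  0.178 ]
   tri [ 0.3651 -0.2709  0.1753] [np.float64(0.7598440048294097), np.float64(0.7598440048295069)]
hook_nose scene 0.77 [320.9 301. ] [ 0.3869 -0.2641  0.091 ]
hook_nose top 0.8 [342.7 264.5] [ 0.3846 -0.2599  0.091 ]
hook_nose top 0.39 [343.1 271. ] [ 0.3634 -0.2611  0.091 ]
   tri [ 0.3859 -0.262   0.0899] [np.float64(2.3251553559682554), np.float64(2.325155355968225)]
hook_seat scene 0.64 [318.3 295.3] [ 0.3675 -0.2661  0.144 ]
hook_seat scene 0.34 [317.8 301.1] [ 0.3557 -0.2731  0.144 ]
hook_seat top 0.86 [346.5 271.5] [ 0.3652 -0.2636  0.144 ]
hook_seat top 0.16 [239.  193.8] [0.6104 0.0763 0.144 ]
   tri [ 0.3662 -0.2649  0.1444] [np.float64(1.700092610441355), np.float64(1.7000926104413332)]
eye_stand sc
[... 963 characters left out ...]
6.8 208.1] [0.3809 0.3253 0.    ]
bat top 0.94 [170.4 262.1] [0.3885 0.3193 0.    ]
   tri [ 0.3846  0.3223 -0.0004] [np.float64(4.760895373394615), np.float64(4.760895373394549)]
mug scene 0.66 [329.5 221. ] [ 0.6637 -0.1109  0.    ]
mug scene 0.39 [322.6 300.2] [ 0.4375 -0.2422  0.    ]
mug top 0.71 [302.3 184.7] [ 0.6568 -0.1347  0.    ]
   tri [ 0.6493 -0.1269  0.0254] [np.float64(7.482217246580511), np.float64(7.482217246580665)]
brush scene 0.68 [246.2 250.5] [0.4322 0.0081 0.    ]
brush top 0.82 [260.7 252.4] [0.4218 0.0094 0.    ]
   tri [0.425  0.0063 0.0087] [np.float64(4.135455670288268), np.float64(4.13545567028832)]
clay_lump top 0.77 [299.2 222.6] [ 0.5249 -0.1237  0.    ]
1.35
```

View pics/t_eye.png

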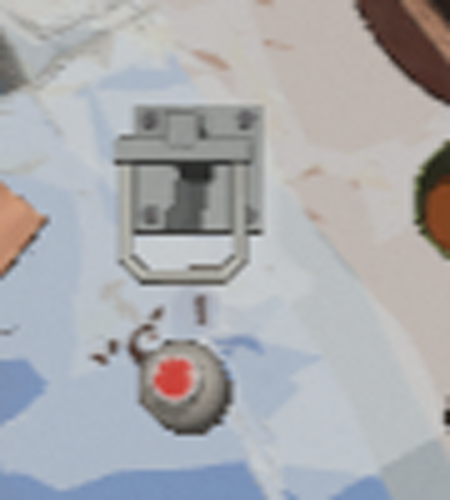

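View pics/t_cad.png

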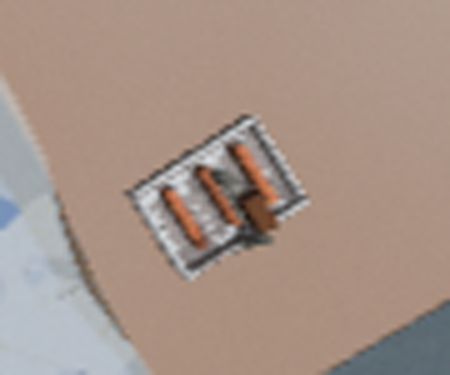

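View pics/s_cad.png

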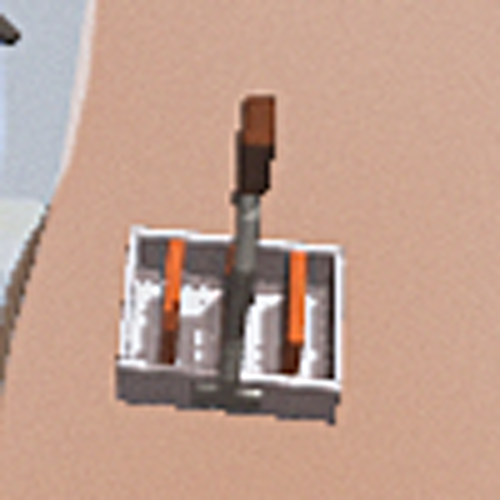

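View pics/s_eye.png

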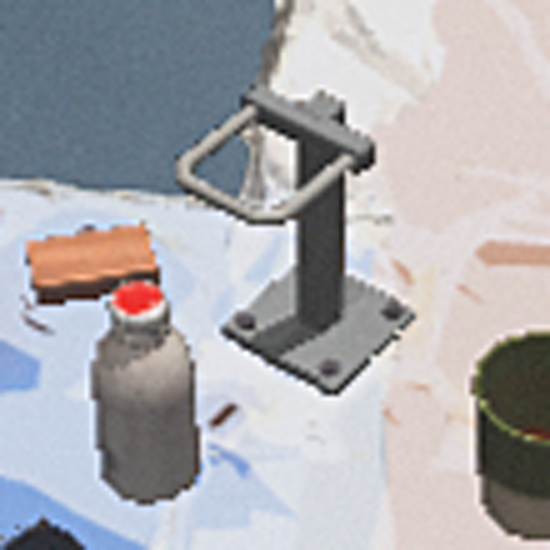

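```bash
cat >> h.py <<'E'
np.set_printoptions(precision=4,suppress=True)
def Rdown(yaw,s=1):
    # tool x down, tool z (jaws) along world direction s*(-sin yaw, cos yaw)
    a=np.deg2rad(yaw);z=s*np.array([-np.sin(a),np.cos(a),0]);x=np.array([0,0,-1.]);return np.column_stack([x,np.cross(z,x),z])
def go(p,R=None):
    T=toolT();R=T[:3,:3] if R is None else R
    d=T[:3,:3].T@(np.asarray(p)-T[:3,3])*1000
    r=Ro.from_matrix(T[:3,:3].T@R).as_rotvec()
    print('shift mm',d.round(1),'rot',r.round(4),'|d|',np.linalg.norm(d).round(0),'deg',np.rad2deg(np.linalg.norm(r)).round(1))
E
python3 - <<'E'
from h import *
S=cam('scene');Tp=cam('top');T=toolT()
print(T)
print('cap',*tri([(S,(247.8,179.4)),(Tp,(235,215.6))]),atz(S,(247.8,179.4),.137),atz(Tp,(235,215.6),.137))
# caddy tray rim corners, top crop
c=[(300+u/5,230+v/5) for u,v in [(130,190),(250,115),(308,200),(190,278)]]
P=np.array([atz(Tp,p,.04)[:2] for p in c]);print(P,P.mean(0))
e=[P[0]-P[3],P[1]-P[2]];print([ (np.linalg.norm(v),np.degrees(np.arctan2(v[1],v[0]))) for v in e])
e=[P[0]-P[1],P[3]-P[2]];print([ (np.linalg.norm(v),np.degrees(np.arctan2(v[1],v[0]))) for v in e])
# scene crop rim corners
c=[(270+u/5,260+v/5) for u,v in [(130,232),(343,247),(340,390),(120,365)]]
P=np.array([atz(S,p,.04)[:2] for p in c]);print(P,P.mean(0))
e=[P[0]-P[3],P[1]-P[2]];print([ (np.linalg.norm(v),np.degrees(np.arctan2(v[1],v[0]))) for v in e])
e=[P[0]-P[1],P[3]-P[2]];print([ (np.linalg.norm(v),np.degrees(np.arctan2(v[1],v[0]))) for v in e])
# stand
c=[(200+u/5,140+v/5) for u,v in [(135,106),(263,106),(262,232)]]
print(np.array([atz(Tp,p,.012) for p in c]))
c=[(200+u/5,140+v/5) for u,v in [(145,277),(220,277),(126,240),(241,240),(122,165),(243,165)]]
print(np.array([atz(Tp,p,.17) for p in c]))
c=[(220+u/5,120+v/5) for u,v in [(222,330),(333,387),(413,312)]]
print(np.array([atz(S,p,.012) for p in c]))
c=[(220+u/5,120+v/5) for u,v in [(190,180),(255,213)]]
print(np.array([atz(S,p,.17) for p in c]))
for s in (1,-1):
  print(s);go([.53,.088,.25],Rdown(0,s))
E
```

```text
[[-0.     -0.9428  0.3333  0.2249]
 [-0.      0.3333  0.9428  0.6364]
 [-1.      0.     -0.      0.2059]
 [ 0.      0.      0.      1.    ]]
cap [0.5416 0.0888 0.1397] [np.float64(0.15079040588764075), np.float64(0.1507904058876365)] [0.5437 0.0907 0.137 ] [0.5417 0.0891 0.137 ]
[[ 0.3704 -0.2113]
 [ 0.4208 -0.2928]
 [ 0.3636 -0.3317]
 [ 0.3113 -0.2516]] [ 0.3665 -0.2718]
[(np.float64(0.07145688039976361), np.float64(34.27183962722476)), (np.float64(0.06920031961862938), np.float64(34.199020331782144))]
[(np.float64(0.09582312953460186), np.float64(121.77316101895025)), (np.float64(0.09566336234488618), np.float64(123.12126221427535))]
[[ 0.3646 -0.2133]
 [ 0.4205 -0.2953]
 [ 0.3612 -0.3322]
 [ 0.3096 -0.2494]] [ 0.364  -0.2725]
[(np.float64(0.06581587244507364), np.float64(33.26012299014132)), (np.float64(0.06986555347917067), np.float64(31.915413126294577))]
[(np.float64(0.0992567087868793), np.float64(124.28121029505431)), (np.float64(0.09762758039289485), np.float64(121.9326866020826))]
[[0.7361 0.1261 0.012 ]
 [0.7365 0.0379 0.012 ]
 [0.6491 0.0383 0.012 ]]
[[0.6028 0.1057 0.17  ]
 [0.6029 0.0591 0.17  ]
 [0.6259 0.1177 0.17  ]
 [0.6261 0.0462 0.17  ]
 [0.6728 0.1204 0.17  ]
 [0.6731 0.0451 0.17  ]]
[[0.6475 0.1243 0.012 ]
 [0.6518 0.0392 0.012 ]
 [0.7352 0.0403 0.012 ]]
[[0.6068 0.1066 0.17  ]
 [0.6079 0.0608 0.17  ]]
1
shift mm [ -44.1 -470.4 -415.4] rot [-0.3398 -0.     -0.    ] |d| 629.0 deg 19.5
-1
shift mm [ -44.1 -470.4 -415.4] rot [ 2.8018 -0.      0.0001] |d| 629.0 deg 160.5
```

```bash
python3 -m crank '[[-3,-30,-26,-0.034,0,0,88],[-6,-60,-52,-0.068,0,0,88],[-9,-90,-77,-0.102,0,0,88],[-12,-120,-102,-0.136,0,0,88],[-15,-150,-128,-0.17,0,0,88],[-18,-180,-154,-0.204,0,0,88],[-21,-210,-179,-0.238,0,0,88],[-24,-240,-205,-0.272,0,0,88],[-27,-270,-230,-0.306,0,0,88],[-30,-300,-256,-0.34,0,0,88]]' 25
python3 - <<'E'
from h import *
go([.542,.089,.24],Rdown(0,1))
E
```

```text
t: 2.18
tool_pos: [0.4231, 0.2934, 0.2364]
tool_rot: [-57.7, 89.9, 32.4]
ft_force: [0.2, 0.4, -0.1]
grip_width: 1.002
shift mm [  -3.6 -118.4 -204.7] rot [0.0022 0.0005 0.0008] |d| 236.0 deg 0.1
```

```bash
python3 -m crank '[[0,-20,-34,0,0,0,88],[-1,-40,-68,0,0,0,88],[-2,-60,-102,0,0,0,88],[-3,-80,-136,0,0,0,88],[-3,-98,-170,0,0,0,88],[-4,-110,-190,0,0,0,88],[-4,-118,-205,0.002,0,0,88],[-4,-118,-205,0.002,0,0,88],[-4,-118,-205,0.002,0,0,88],[-4,-118,-205,0.002,0,0,88]]'
python3 - <<'E'
from h import *
T=toolT();print(T)
save('wrist','w1.png');save('top','t1.png',(190,140,120,110),5)
C=cam('wrist',T);print(proj(C,[.542,.089,.137]))
E
```

```text
t: 3.02
tool_pos: [0.5412, 0.0892, 0.2403]
tool_rot: [-19.1, 89.9, 70.9]
ft_force: [-0.6, -0.0, -1.0]
grip_width: 1.001
[[ 0.0004 -1.     -0.0002  0.5412]
 [ 0.0011 -0.0002  1.      0.0892]
 [-1.     -0.0004  0.0011  0.2403]
 [ 0.      0.      0.      1.    ]]
[279.0928 190.1864]
```

View pics/w1.png

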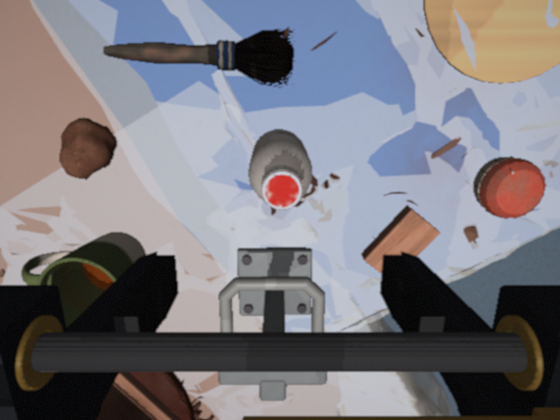

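```bash
python3 - <<'E'
from h import *
C=cam('wrist',toolT())
print(atz(C,(283,189),.137), [atz(C,p,.17) for p in [(222,315),(322,315),(235,282),(311,282)]],[atz(C,p,.012) for p in [(239,248),(312,248)]])
E
python3 -m crank '[[20,0,1,0,0,0,88],[45,0,2,0,0,0,88],[75,0,2,0,0,0,88],[100,0,2,0,0,0,88],[118,0,2,0,0,0,88],[127,0,2,0,0,0,88],[127,0,2,0,0,0,88],[127,0,2,0,0,0,25],[127,0,2,0,0,0,25],[127,0,2,0,0,0,25]]' 25
```

```text
[0.541  0.0925 0.137 ] [array([0.632, 0.046, 0.17 ]), array([0.6318, 0.1225, 0.17  ]), array([0.6036, 0.0569, 0.17  ]), array([0.6035, 0.1133, 0.17  ])] [array([0.6472, 0.0428, 0.012 ]), array([0.647 , 0.1288, 0.012 ])]
t: 3.95
tool_pos: [0.5426, 0.0923, 0.1154]
tool_rot: [-72.0, 89.8, 18.1]
ft_force: [-0.2, -1.3, -0.3]
grip_width: 0.799
```

```bash
python3 -m crank '[[2,0,0,0,0,0,25],[2,0,0,0,0,0,25],[2,0,0,0,0,0,25],[2,0,0,0,0,0,25],[2,0,0,0,0,0,25],[2,0,0,0,0,0,25],[2,0,0,0,0,0,25],[2,0,0,0,0,0,25],[2,0,0,0,0,0,25],[2,0,0,0,0,0,25]]' 25
python3 - <<'E'
from h import *
save('wrist','w2.png');go([.4,.322,.25],Rdown(-60))
E
```

```text
t: 4.78
tool_pos: [0.5426, 0.0922, 0.1133]
tool_rot: [-71.8, 89.8, 18.3]
ft_force: [-0.3, 0.0, 0.9]
grip_width: 0.283
shift mm [-136.9  141.6  230.2] rot [1.0491 0.0032 0.0028] |d| 303.0 deg 60.1
```

View pics/w2.png

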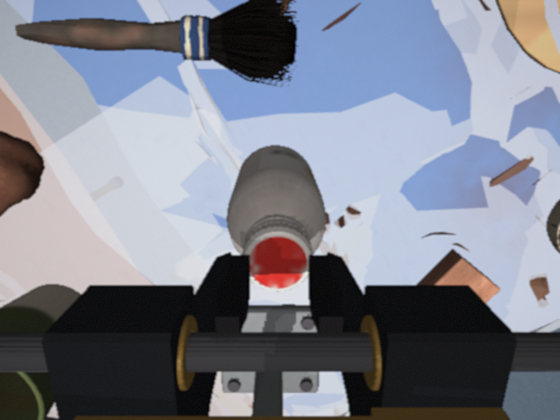

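```bash
python3 -m crank '[[0,0,0,0,0,0,10],[0,0,0,0,0,0,10],[0,0,0,0,0,0,10],[0,0,0,0,0,0,10],[0,0,0,0,0,0,10],[-2,0,0,0,0,0,10],[-5,0,0,0,0,0,10],[-10,0,0,0,0,0,10],[-20,0,0,0,0,0,10],[-30,0,0,0,0,0,10]]' 25
python3 - <<'E'
from h import *
save('wrist','w3.png');
E
```

```text
t: 5.67
tool_pos: [0.5424, 0.0922, 0.1442]
tool_rot: [-70.8, 89.8, 19.3]
ft_force: [0.2, -0.1, -0.3]
grip_width: 0.114
```

View pics/w3.png

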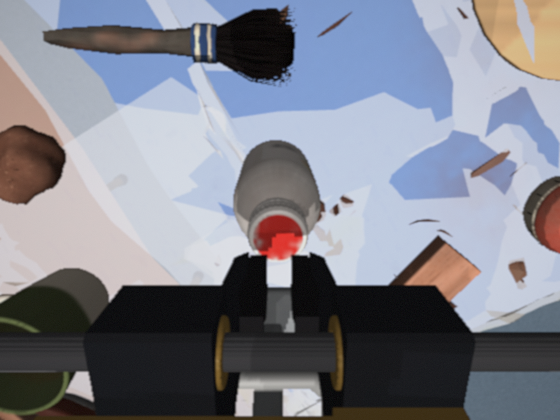

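```bash
python3 - <<'E'
from h import *
T=toolT();C=cam('wrist',T);print('now',atz(C,(279,236),.137),proj(C,T[:3,3]))
T[2,3]=.1133;C=cam('wrist',T);print('w2',atz(C,(280,262),.137),proj(C,T[:3,3]))
print(finder.pinpoint('wrist','bottle')[:2])
save('scene','s3.png',(200,90,150,130),5)
save('top','t3.png',(180,150,120,100),5)
E
```

```text
now [0.545 0.092 0.137] [279.9378 242.1583]
w2 [0.5436 0.0924 0.137 ] [279.9378 242.1583]
[{'at': [277.2, 174.3], 'conf': 0.78}]
```

View pics/s3.png

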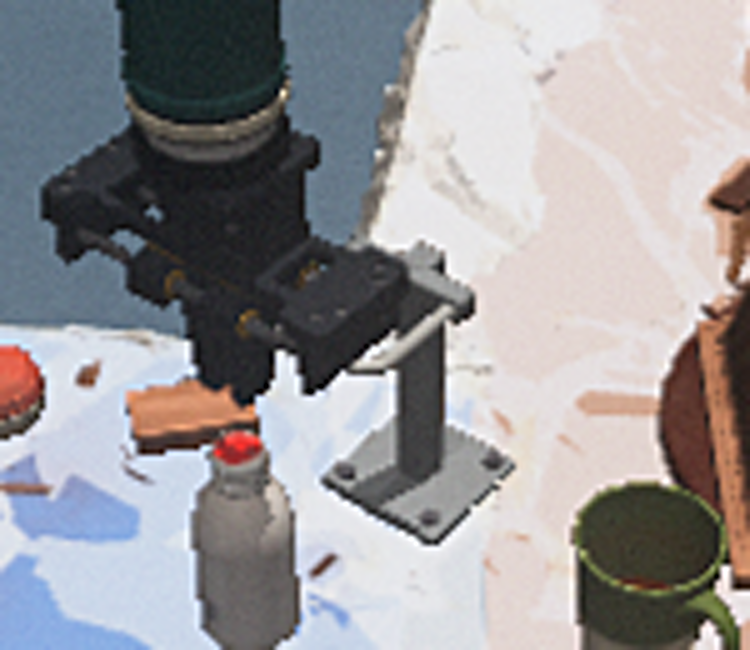

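View pics/t3.png

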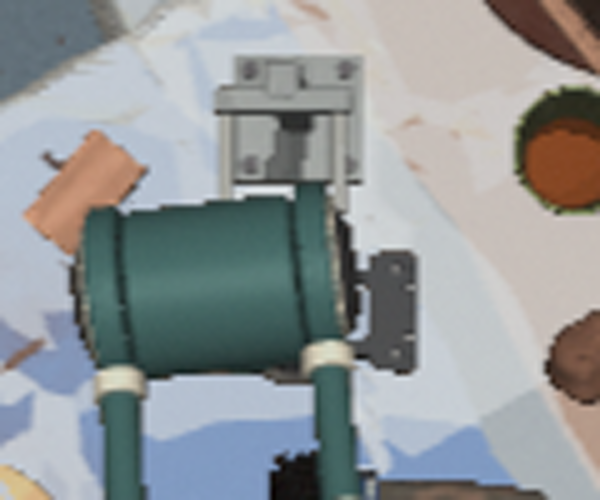

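```bash
python3 - <<'E'
from h import *
T=toolT();C=cam('wrist',T);S=cam('scene')
for x in (0,-.01,-.02,-.03):
    for y in (-.009,0,.009):
        P=(T@[x,y,0,1])[:3];print(x,y,proj(C,P),(proj(S,P)-[200,90])*5)
print((proj(S,[.542,.092,.137])-[200,90])*5)
save('scene','s4.png');
E
```

```text
0 -0.009 [279.8999 258.0765] [246.3117 427.4402]
0 0 [279.939  242.1599] [235.3082 436.3621]
0 0.009 [279.9792 225.7952] [224.2085 445.362 ]
-0.01 -0.009 [279.958  266.8896] [245.168  413.9432]
-0.01 0 [279.9999 250.2792] [234.0834 422.8676]
-0.01 0.009 [280.0432 233.1766] [222.9012 431.8707]
-0.02 -0.009 [280.0223 276.6486] [244.0085 400.259 ]
-0.02 0 [280.0675 259.2834] [232.8416 409.1852]
-0.02 0.009 [280.1142 241.3751] [221.5757 418.1906]
-0.03 -0.009 [280.0938 287.5145] [242.8328 386.3837]
-0.03 0 [280.1428 269.3254] [231.5823 395.3108]
-0.03 0.009 [280.1935 250.5342] [220.2314 404.3177]
[235.1185 447.7026]
```

```bash
python3 - <<'E'
import cv2
im=cv2.imread('pics/s4.png')[120:200,220:300];cv2.imwrite('pics/s4c.png',cv2.resize(im,None,fx=7,fy=7,interpolation=cv2.INTER_CUBIC))
im=cv2.imread('pics/w3.png')[120:380,160:400];cv2.imwrite('pics/w3c.png',cv2.convertScaleAbs(cv2.resize(im,None,fx=2.2,fy=2.2),alpha=1.5,beta=30))
E
```

```text
(no output)
```

View pics/w3c.png

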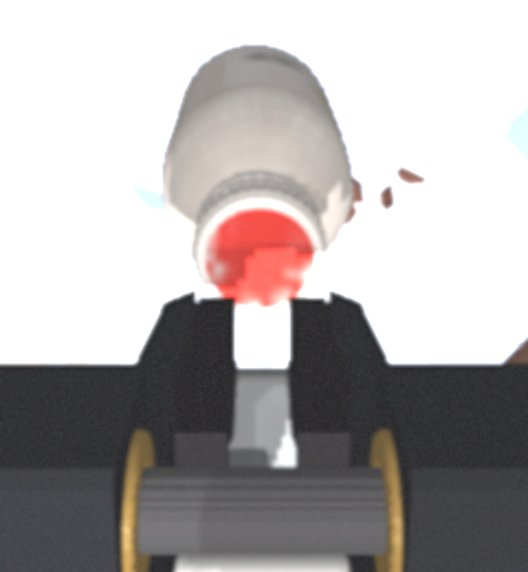

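View pics/s4c.png

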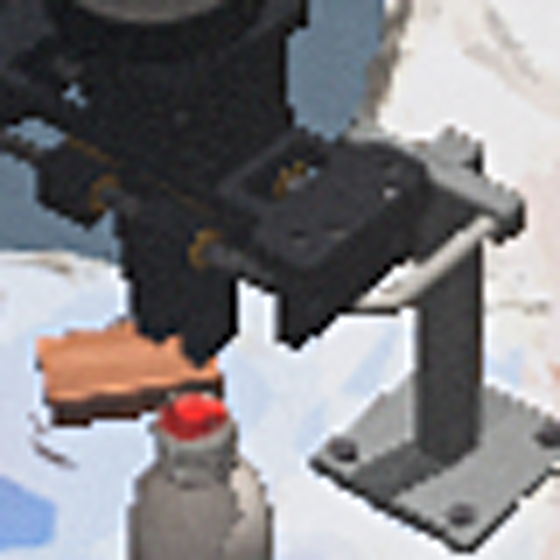

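```bash
python3 - <<'E'
from h import *
T=toolT();S=cam('scene')
for zz in (-.005,-.011,-.017,-.022):
  for x in (0,-.02,-.03,-.04):
    print(zz,x,proj(S,(T@[x,.009,zz,1])[:3]))
import cv2
im=cv2.imread('pics/w1.png')[220:400,100:460];cv2.imwrite('pics/w1c.png',cv2.convertScaleAbs(cv2.resize(im,None,fx=2.2,fy=2.2),alpha=2.5,beta=30))
E
```

```text
-0.005 0 [246.1197 180.1812]
-0.005 -0.02 [245.6159 174.7467]
-0.005 -0.03 [245.3586 171.972 ]
-0.005 -0.04 [245.0977 169.1579]
-0.011 0 [247.7788 181.1393]
-0.011 -0.02 [247.297 175.705]
-0.011 -0.03 [247.051  172.9302]
-0.011 -0.04 [246.8016 170.116 ]
-0.017 0 [249.4459 182.102 ]
-0.017 -0.02 [248.9864 176.668 ]
-0.017 -0.03 [248.7518 173.8932]
-0.017 -0.04 [248.5138 171.0789]
-0.022 0 [250.8413 182.9078]
-0.022 -0.02 [250.4005 177.474 ]
-0.022 -0.03 [250.1755 174.6993]
-0.022 -0.04 [249.9472 171.8849]
```

View pics/w1c.png

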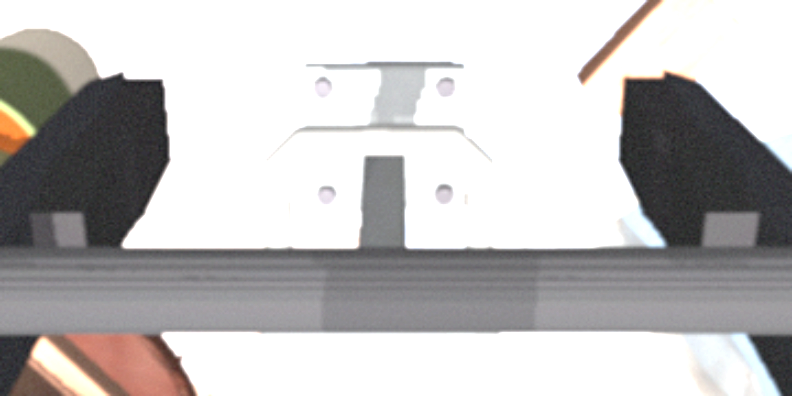

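Both cameras put the real fingertips about 33 mm behind the reported TCP. That explains why the fingers closed above the cap without touching it, so I'll correct heights by 33 mm and go down again.

```bash
python3 -m crank '[[0,0,0,0,0,0,64],[0,0,0,0,0,0,64],[0,0,0,0,0,0,64],[0,0,0,0,0,0,64],[0,0,0,0,0,0,64],[5,0,0,0,0,0,64],[10,0,0,0,0,0,64],[15,0,0,0,0,0,64],[22,0,0,0,0,0,64],[30,0,0,0,0,0,64]]' 25
python3 -m crank '[[8,0,0,0,0,0,64],[16,0,0,0,0,0,64],[24,0,0,0,0,0,64],[30,0,0,0,0,0,64],[34,0,0,0,0,0,64],[34,0,0,0,0,0,20],[34,0,0,0,0,0,20],[34,0,0,0,0,0,20],[34,0,0,0,0,0,20],[34,0,0,0,0,0,20]]' 25
python3 - <<'E'
from h import *
save('wrist','w5.png');
E
```

```text
t: 6.75
tool_pos: [0.5427, 0.0923, 0.1129]
tool_rot: [-73.0, 89.7, 17.1]
ft_force: [0.5, -0.4, 0.0]
grip_width: 0.725
t: 7.58
tool_pos: [0.5434, 0.0923, 0.0796]
tool_rot: [-76.1, 89.7, 14.0]
ft_force: [0.2, -1.0, 1.0]
grip_width: 0.372
```

View pics/w5.png

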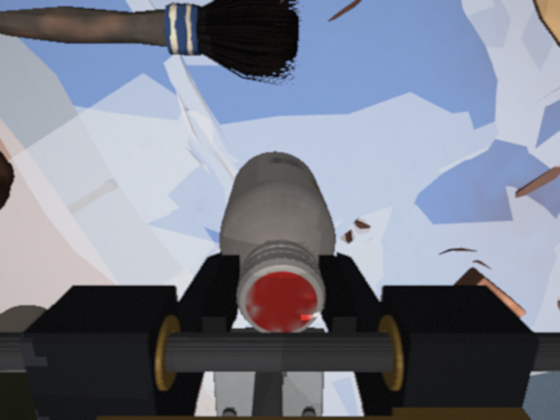

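```bash
python3 -m crank '[[-10,0,0,0,0,0,20],[-25,0,0,0,0,0,20],[-40,2,3,0.05,0,0,20],[-55,10,15,0.1,0,0,20],[-65,25,37,0.2,0,0,20],[-65,42,63,0.3,0,0,20],[-65,60,89,0.4,0,0,20],[-65,78,115,0.5,0,0,20],[-65,96,141,0.6,0,0,20],[-65,114,167,0.7,0,0,20]]' 30
python3 - <<'E'
from h import *
save('wrist','w6.png');go([.387,.322,.145],Rdown(-60))
for c in('top','scene'): print(c,finder.pinpoint(c,'bat')[:1],finder.boxes_of(c,'bat')[:1])
E
```

```text
t: 8.47
tool_pos: [0.4276, 0.2599, 0.1449]
tool_rot: [-35.0, 89.6, 14.7]
ft_force: [0.5, 0.4, -2.1]
grip_width: 0.361
shift mm [-0.1 66.2 19.7] rot [ 0.3388  0.0058 -0.0021] |d| 69.0 deg 19.4
top [{'at': [171.3, 265.4], 'conf': 0.92}] [{'box': [142.3, 238.8, 52.9, 53.6], 'conf': 0.69}]
scene [] [{'box': [123.0, 187.0, 64.4, 43.7], 'conf': 0.88}]
```

View pics/w6.png

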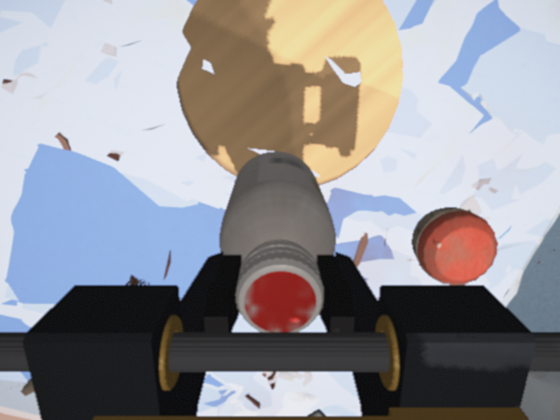

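```bash
python3 - <<'E'
from h import *
print(atz(cam('top'),(169,265.6),.012),atz(cam('scene'),(155.2,208.5),.012),atz(cam('wrist',toolT()),(290,75),.012))
go([.382,.325,.145],Rdown(-60))
E
```

```text
[0.3772 0.3215 0.012 ] [0.3715 0.3169 0.012 ] [0.3704 0.3196 0.012 ]
shift mm [-0.7 78.4 20.8] rot [0.3514 0.0056 0.0034] |d| 81.0 deg 20.1
```

```bash
python3 -m crank '[[0,16,3,0.1,0,0,20],[0,36,6,0.2,0,0,20],[0,56,9,0.3,0,0,20],[0,72,12,0.34,0,0,20],[0,80,13,0.35,0,0,20],[10,80,13,0.35,0,0,20],[22,80,13,0.35,0,0,20],[34,80,13,0.35,0,0,20],[42,80,13,0.35,0,0,20],[46,80,13,0.35,0,0,20]]' 30
python3 -m crank '[[2,0,0,0,0,0,20],[3,0,0,0,0,0,20],[4,0,0,0,0,0,20],[5,0,0,0,0,0,20],[6,0,0,0,0,0,20],[6,0,0,0,0,0,20],[6,0,0,0,0,0,20],[6,0,0,0,0,0,20],[6,0,0,0,0,0,20],[6,0,0,0,0,0,20]]' 30
python3 - <<'E'
from h import *
save('scene','s7.png',(100,100,140,120),5)
E
```

```text
t: 9.55
tool_pos: [0.3752, 0.3182, 0.0955]
tool_rot: [-60.3, 89.8, -30.2]
ft_force: [0.1, -0.4, -1.8]
grip_width: 0.359
t: 10.38
tool_pos: [0.3756, 0.3189, 0.0916]
tool_rot: [-38.7, 89.8, -8.7]
ft_force: [-2.9, -1.5, 8.6]
grip_width: 0.366
```

View pics/s7.png

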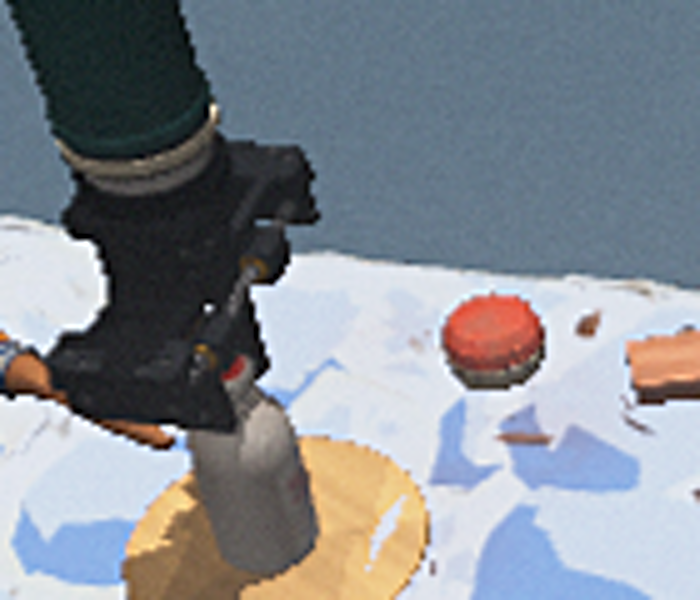

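```bash
python3 - <<'E'
from h import *
S=cam('scene')
for z in (.012,.13,.149): print((proj(S,[.3755,.319,z])-[100,100])*5)
o=monitor.get_obs();print(o['ft_torque'],o['ft_force'])
save('wrist','w7.png')
E
```

```text
[278.9598 537.0263]
[229.3398 392.8933]
[220.6063 367.5248]
[-0.4954  0.8672 -0.0273] [-4.4258 -1.8431  7.631 ]
```

View pics/w7.png

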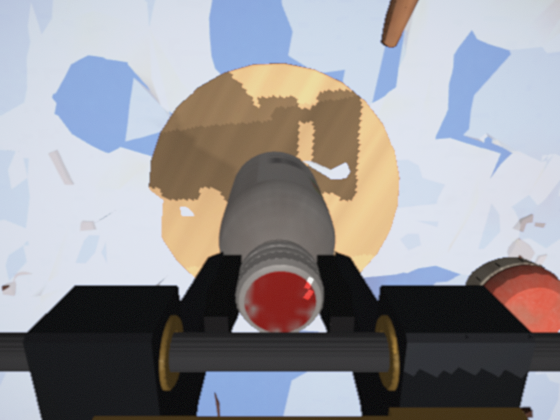

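```bash
python3 -m crank '[[-1,0,0,0,0,0,34],[-1,0,0,0,0,0,45],[-1,0,0,0,0,0,60],[-1,0,0,0,0,0,60],[-1,0,0,0,0,0,60],[-1,0,0,0,0,0,60],[-8,0,0,0,0,0,60],[-20,0,0,0,0,0,60],[-40,0,0,0,0,0,60],[-60,0,0,0,0,0,60]]' 30
python3 - <<'E'
from h import *
save('scene','s8.png',(100,100,140,120),5)
go([.365,-.271,.26],Rdown(33,-1))
go([.40,.05,.26],Rdown(-100))
E
```

```text
t: 11.32
tool_pos: [0.375, 0.3187, 0.1527]
tool_rot: [-50.1, 89.8, -20.1]
ft_force: [1.5, -0.9, -0.2]
grip_width: 0.683
shift mm [-104.6 -506.2 -306.2] rot [ 1.519   0.0095 -0.0066] |d| 601.0 deg 87.0
shift mm [-103.1 -245.8 -115.2] rot [ 0.6987  0.0105 -0.0021] |d| 290.0 deg 40.0
```

View pics/s8.png

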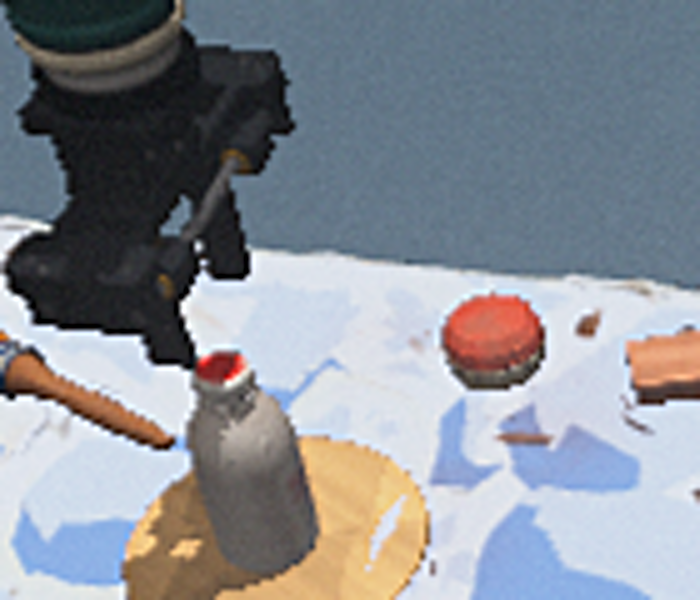

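```bash
python3 -m crank '[[-25,0,0,0,0,0,60],[-50,-15,-4,0.05,0,0,60],[-70,-45,-12,0.1,0,0,60],[-90,-78,-21,0.2,0,0,60],[-104,-112,-30,0.3,0,0,60],[-104,-146,-39,0.4,0,0,60],[-104,-180,-48,0.5,0,0,60],[-104,-214,-57,0.6,0,0,60],[-104,-245,-65,0.7,0,0,60],[-104,-271,-72,0.8,0,0,60]]'
python3 - <<'E'
from h import *
go([.365,-.271,.26],Rdown(33,-1))
E
```

```text
t: 12.2
tool_pos: [0.4505, 0.0477, 0.2626]
tool_rot: [32.5, 89.3, 16.3]
ft_force: [0.7, 0.9, -0.5]
grip_width: 0.678
shift mm [   0.5 -329.9    6.4] rot [ 0.7131  0.0076 -0.0101] |d| 330.0 deg 40.9
```

```bash
python3 -m crank '[[0,-36,1,0.1,0,0,60],[0,-72,1,0.2,0,0,60],[0,-108,2,0.3,0,0,60],[0,-144,3,0.4,0,0,60],[0,-180,4,0.5,0,0,60],[0,-216,5,0.6,0,0,60],[0,-252,5,0.7,0,0,60],[0,-288,6,0.713,0.008,-0.01,60],[0,-315,6,0.713,0.008,-0.01,60],[0,-330,6,0.713,0.008,-0.01,60]]'
python3 -m crank '[[0,0,0,0,0,0,60],[0,0,0,0,0,0,60],[0,0,0,0,0,0,60],[0,0,0,0,0,0,60],[0,0,0,0,0,0,60],[0,0,0,0,0,0,60],[0,0,0,0,0,0,60],[0,0,0,0,0,0,60],[0,0,0,0,0,0,60],[0,0,0,0,0,0,60]]'
python3 - <<'E'
from h import *
T=toolT();C=cam('wrist',T);save('wrist','w9.png')
print(proj(C,[.365,-.271,.199]))
for n,z in (('caddy_grip',.178),('caddy',0),('hook_seat',.144),('hook_nose',.091)):
    for e in finder.pinpoint('wrist',n)[:2]: print(n,e,atz(C,e['at'],z))
go([.365,-.271,.26],Rdown(33,-1))
E
```

```text
t: 13.03
tool_pos: [0.3637, -0.2739, 0.2614]
tool_rot: [-17.3, 89.9, -74.4]
ft_force: [0.0, 0.2, -0.5]
grip_width: 0.68
t: 13.87
tool_pos: [0.3638, -0.2738, 0.2614]
tool_rot: [-19.2, 89.9, -76.3]
ft_force: [0.1, -0.3, -0.1]
grip_width: 0.68
[274.7864 202.2525]
caddy {'at': [274.8, 151.6], 'conf': 0.8} [ 0.3647 -0.2693  0.    ]
hook_seat {'at': [276.0, 186.0], 'conf': 0.94} [ 0.3626 -0.2732  0.144 ]
hook_nose {'at': [277.8, 147.7], 'conf': 0.72} [ 0.3826 -0.262   0.091 ]
shift mm [ 1.4  2.7 -1.8] rot [-0.0025  0.0015  0.0005] |d| 3.0 deg 0.2
```

View pics/w9.png

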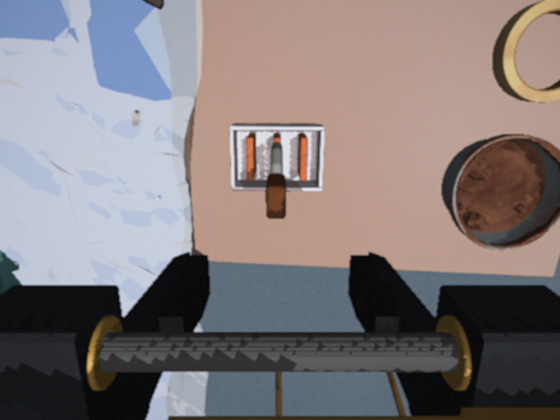

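```bash
python3 -m crank '[[10,1,-0.5,0,0,0,44],[28,2,-1,0,0,0,44],[46,2.5,-1,0,0,0,44],[64,2.5,-1,0,0,0,44],[82,2.5,-1,0,0,0,44],[98,2.5,-1,0,0,0,44],[112,2.5,-1,0,0,0,44],[124,2.5,-1,0,0,0,44],[132,2.5,-1,0,0,0,44],[134,2.5,-1,0,0,0,44]]'
python3 -m crank '[[0.5,0,0,0,0,0,44],[0.5,0,0,0,0,0,5],[0.5,0,0,0,0,0,5],[0.5,0,0,0,0,0,5],[0.5,0,0,0,0,0,5],[0.5,0,0,0,0,0,5],[0.5,0,0,0,0,0,5],[0.5,0,0,0,0,0,5],[0.5,0,0,0,0,0,5],[0.5,0,0,0,0,0,5]]' 50
python3 - <<'E'
from h import *
save('wrist','w10.png');save('scene','s10.png',(250,220,140,120),5)
E
```

```text
t: 14.95
tool_pos: [0.3643, -0.2711, 0.1254]
tool_rot: [-135.4, 89.9, 167.5]
ft_force: [0.2, -0.9, -0.5]
grip_width: 0.499
t: 15.78
tool_pos: [0.3644, -0.2712, 0.1254]
tool_rot: [-126.9, 89.9, 176.0]
ft_force: [-1.1, 1.5, 5.2]
grip_width: 0.151
```

View pics/w10.png

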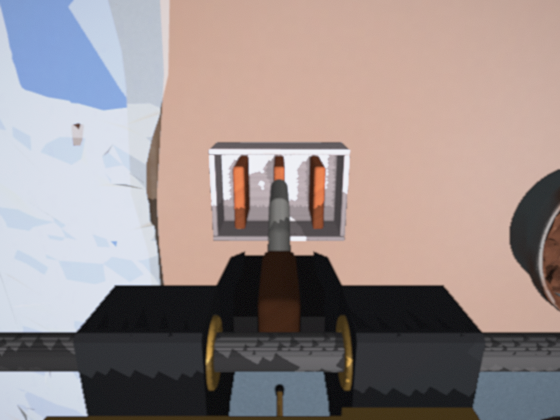

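View pics/s10.png

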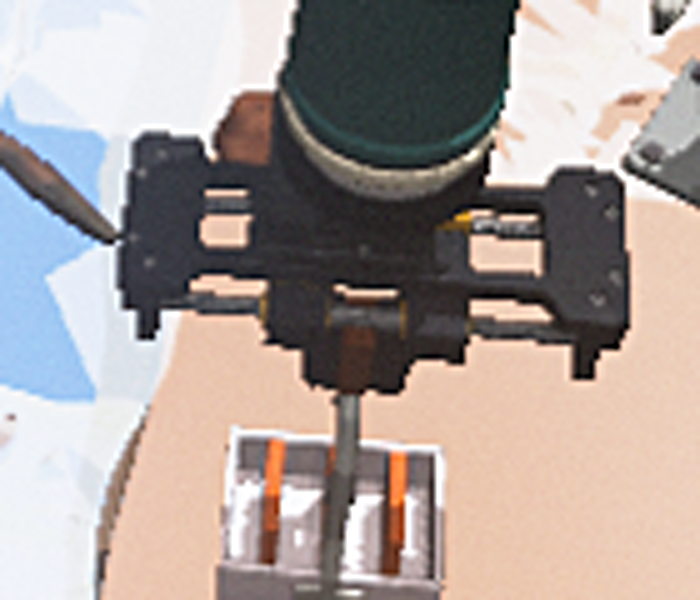

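```bash
python3 - <<'E'
from h import *
go([.515,.083,.2244],Rdown(0,-1))
E
```

```text
shift mm [ -99.2  318.6 -216. ] rot [ 0.5734 -0.0006  0.0016] |d| 397.0 deg 32.9
```

```bash
python3 -m crank '[[-8,0,0,0,0,0,5],[-25,0,0,0,0,0,5],[-50,0,0,0,0,0,5],[-75,10,-7,0,0,0,5],[-95,30,-20,0.05,0,0,5],[-99,60,-41,0.1,0,0,5],[-99,90,-61,0.15,0,0,5],[-99,120,-81,0.2,0,0,5],[-99,145,-98,0.25,0,0,5],[-99,165,-112,0.3,0,0,5]]' 50
python3 - <<'E'
from h import *
save('wrist','w11.png')
go([.515,.083,.2244],Rdown(0,-1))
E
```

```text
t: 16.72
tool_pos: [0.4424, -0.0852, 0.2236]
tool_rot: [-131.2, 89.8, 154.4]
ft_force: [0.4, -0.4, -3.4]
grip_width: 0.151
shift mm [  -0.   112.7 -139.7] rot [ 0.2705 -0.0058  0.0004] |d| 180.0 deg 15.5
```

View pics/w11.png

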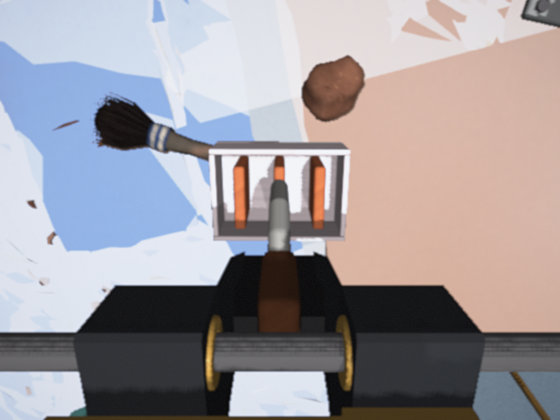

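```bash
python3 -m crank '[[0,18,-22,0.05,0,0,5],[0,38,-46,0.1,0,0,5],[0,58,-70,0.16,0,0,5],[0,76,-93,0.2,0,0,5],[0,92,-113,0.24,0,0,5],[0,104,-129,0.26,0,0,5],[0,111,-138,0.27,-0.006,0,5],[0,113,-140,0.27,-0.006,0,5],[0,113,-140,0.27,-0.006,0,5],[0,113,-140,0.27,-0.006,0,5]]' 50
python3 - <<'E'
from h import *
T=toolT();print(T)
save('wrist','w12.png')
save('scene','s12.png',(200,90,150,130),5)
C=cam('wrist',T)
for c in ('scene','wrist'):
  for n,z in (('eye_bar',.17),('hook_nose',.19),('hook_seat',.243),('caddy_grip',.277)):
    for e in finder.pinpoint(c,n)[:2]: print(c,n,e,atz(C if c=='wrist' else cam(c),e['at'],z))
E
```

```text
t: 17.6
tool_pos: [0.5145, 0.0827, 0.2237]
tool_rot: [-63.7, 89.9, -153.6]
ft_force: [0.3, 0.2, -3.6]
grip_width: 0.154
[[-0.002   1.      0.0011  0.5145]
 [-0.001   0.0011 -1.      0.0827]
 [-1.     -0.002   0.001   0.2237]
 [ 0.      0.      0.      1.    ]]
scene eye_bar {'at': [267.4, 164.4], 'conf': 0.61} [0.5961 0.0637 0.17  ]
scene hook_nose {'at': [249.8, 166.7], 'conf': 0.56} [0.5433 0.0789 0.19  ]
scene hook_seat {'at': [241.3, 154.2], 'conf': 0.58} [0.5223 0.0845 0.243 ]
scene caddy_grip {'at': [241.2, 143.2], 'conf': 0.95} [0.5242 0.0832 0.277 ]
wrist eye_bar {'at': [274.7, 65.5], 'conf': 0.59} [0.6033 0.0844 0.17  ]
wrist hook_nose {'at': [280.9, 184.2], 'conf': 0.68} [0.5374 0.0807 0.19  ]
wrist hook_seat {'at': [281.1, 263.6], 'conf': 0.68} [0.5128 0.0808 0.243 ]
wrist caddy_grip {'at': [279.5, 295.8], 'conf': 0.95} [0.5163 0.0817 0.277 ]
```

View pics/w12.png

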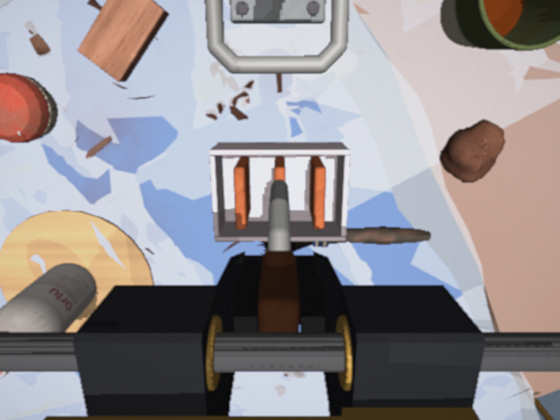

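View pics/s12.png

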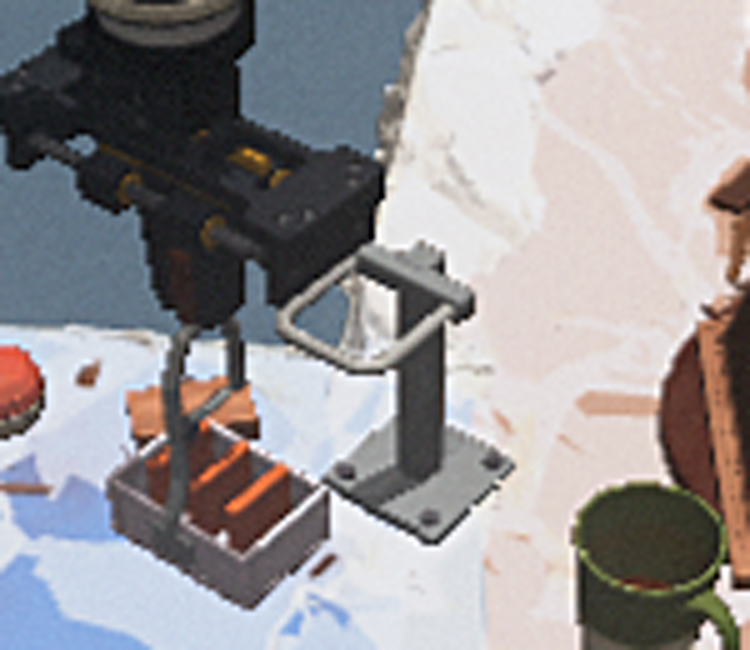

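```bash
python3 -m crank '[[0,10,0,0,0,0,5],[0,22,0,0,0,0,5],[0,34,0,0,0,0,5],[0,46,0,0,0,0,5],[0,58,0,0,0,0,5],[0,68,0,0,0,0,5],[0,76,0,0,0,0,5],[0,82,0,0,0,0,5],[0,85,0,0,0,0,5],[0,85,0,0,0,0,5]]' 55
python3 - <<'E'
from h import *
T=toolT();save('wrist','w13.png');save('scene','s13.png',(200,90,150,130),5)
E
```

```text
t: 18.93
tool_pos: [0.6007, 0.0831, 0.2242]
tool_rot: [-60.1, 90.0, -150.1]
ft_force: [-1.3, -0.3, -4.0]
grip_width: 0.151
```

View pics/w13.png

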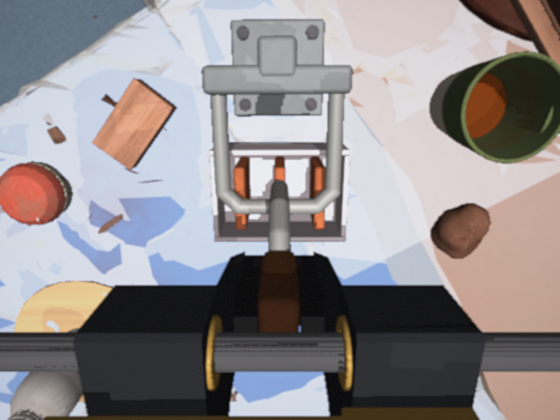

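View pics/s13.png

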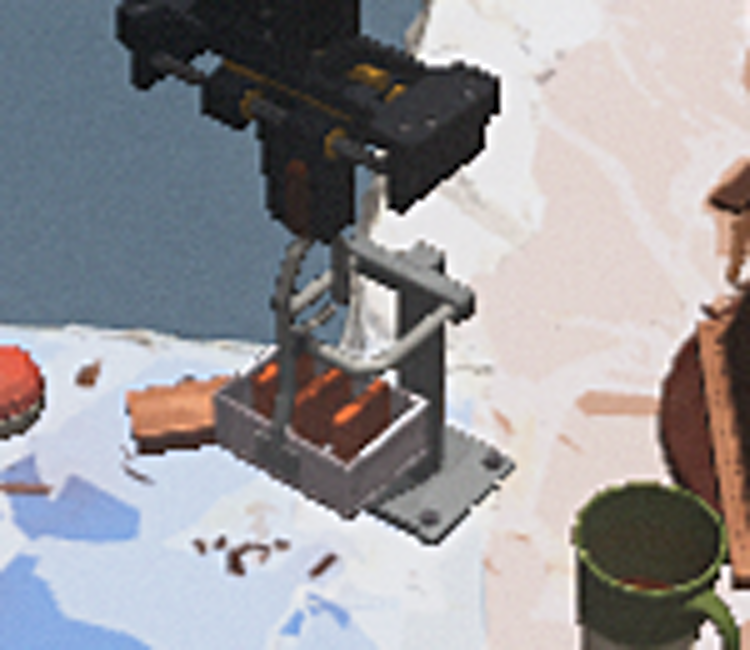

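```bash
python3 -m crank '[[2,-1.5,0,0,0,0,5],[6,-1.5,0,0,0,0,5],[11,-1.5,0,0,0,0,5],[16,-1.5,0,0,0,0,5],[21,-1.5,0,0,0,0,5],[26,-1.5,0,0,0,0,5],[31,-1.5,0,0,0,0,5],[36,-1.5,0,0,0,0,5],[40,-1.5,0,0,0,0,5],[40,-1.5,0,0,0,0,5]]' 60
python3 - <<'E'
from h import *
T=toolT();save('wrist','w14.png');save('scene','s14.png',(200,90,150,130),5);print(monitor.get_obs()['ft_torque'])
E
```

```text
t: 19.87
tool_pos: [0.5971, 0.0831, 0.183]
tool_rot: [-84.6, 89.8, -174.6]
ft_force: [-1.9, -0.4, -1.4]
grip_width: 0.154
[ 0.0248  0.8192 -0.044 ]
```

View pics/w14.png

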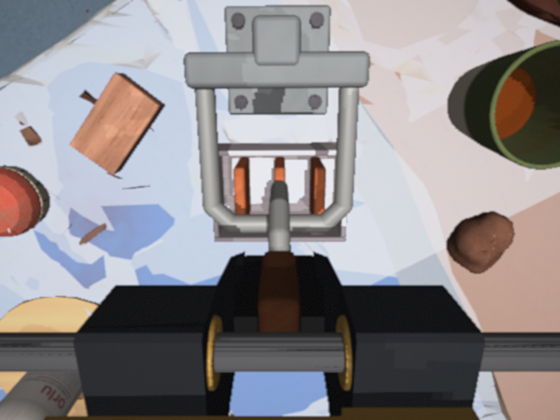

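View pics/s14.png

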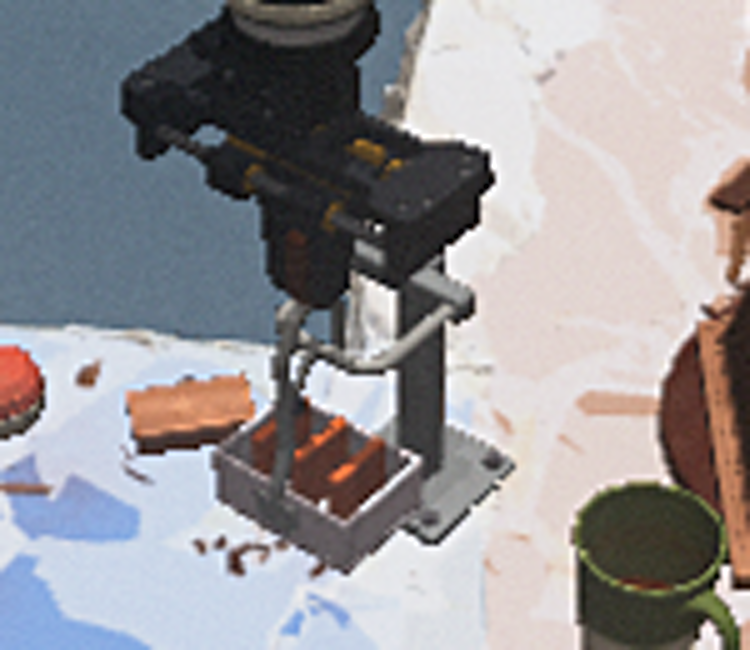

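```bash
python3 -m crank '[[3,1,0,0,0,0,5],[7,2,0,0,0,0,5],[11,2,0,0,0,0,5],[15,2,0,0,0,0,5],[19,2,0,0,0,0,5],[23,2,0,0,0,0,5],[26,2,0,0,0,0,5],[29,2,0,0,0,0,5],[30,2,0,0,0,0,5],[30,2,0,0,0,0,5]]' 60
python3 - <<'E'
from h import *
T=toolT();save('wrist','w15.png');save('scene','s15.png',(200,90,150,130),5);print(monitor.get_obs()['ft_torque'])
E
```

```text
t: 20.8
tool_pos: [0.5998, 0.0831, 0.1542]
tool_rot: [-82.7, 89.9, -172.6]
ft_force: [1.2, -0.5, -0.3]
grip_width: 0.155
[-0.057  -0.1603 -0.008 ]
```

View pics/w15.png

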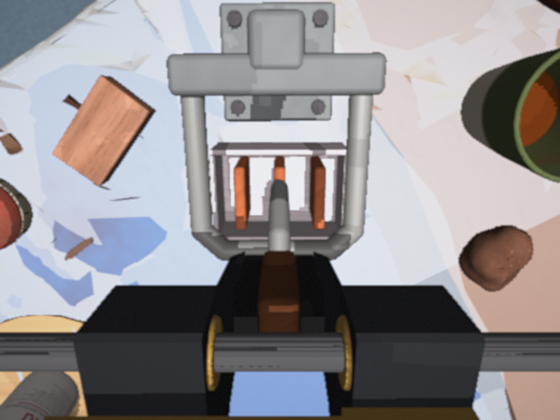

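View pics/s15.png

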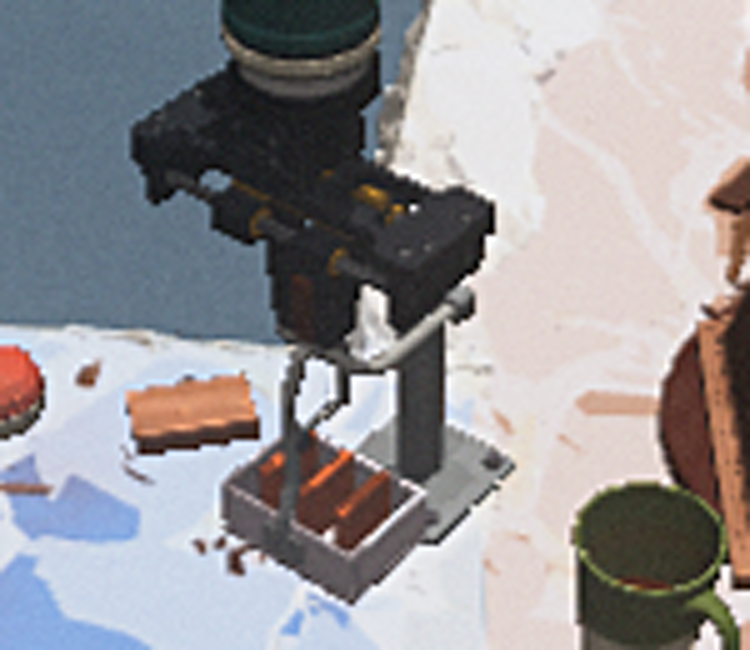

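```bash
python3 -m crank '[[-0.5,1,0,0,0,0,5],[-0.5,2,0,0,0,0,5],[-0.5,3,0,0,0,0,5],[0,3,0,0,0,0,5],[1,3,0,0,0,0,5],[1.5,3,0,0,0,0,5],[2,3,0,0,0,0,5],[2.5,3,0,0,0,0,5],[2.5,3,0,0,0,0,5],[2.5,3,0,0,0,0,5]]' 50
python3 - <<'E'
from h import *
print(monitor.get_obs()['ft_torque'],toolT())
E
```

```text
t: 21.73
tool_pos: [0.6033, 0.0832, 0.1524]
tool_rot: [-69.4, 90.0, -159.4]
ft_force: [-0.2, -0.3, 3.0]
grip_width: 0.156
[-0.006   0.2377  0.0189] [[-0.0005  1.      0.0002  0.6033]
 [-0.0002  0.0002 -1.      0.0832]
 [-1.     -0.0005  0.0002  0.1524]
 [ 0.      0.      0.      1.    ]]
```

```bash
python3 -m crank '[[0,0,0,0,0,0,14],[0,0,0,0,0,0,16],[0,0,0,0,0,0,20],[0,0,0,0,0,0,26],[0,0,0,0,0,0,34],[0,0,0,0,0,0,44],[0,0,0,0,0,0,44],[0,0,0,0,0,0,44],[0,0,0,0,0,0,44],[0,0,0,0,0,0,44]]' 10
python3 - <<'E'
from h import *
save('wrist','w16.png');save('scene','s16.png',(200,90,150,130),5)
E
```

```text
t: 22.57
tool_pos: [0.6033, 0.0832, 0.1525]
tool_rot: [-74.4, 90.0, -164.4]
ft_force: [-0.4, -0.5, 0.4]
grip_width: 0.496
```

View pics/w16.png

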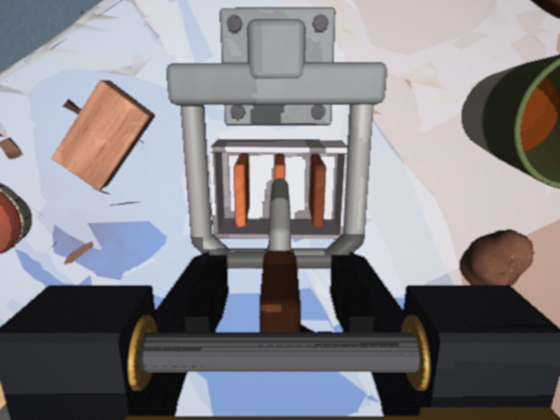

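View pics/s16.png

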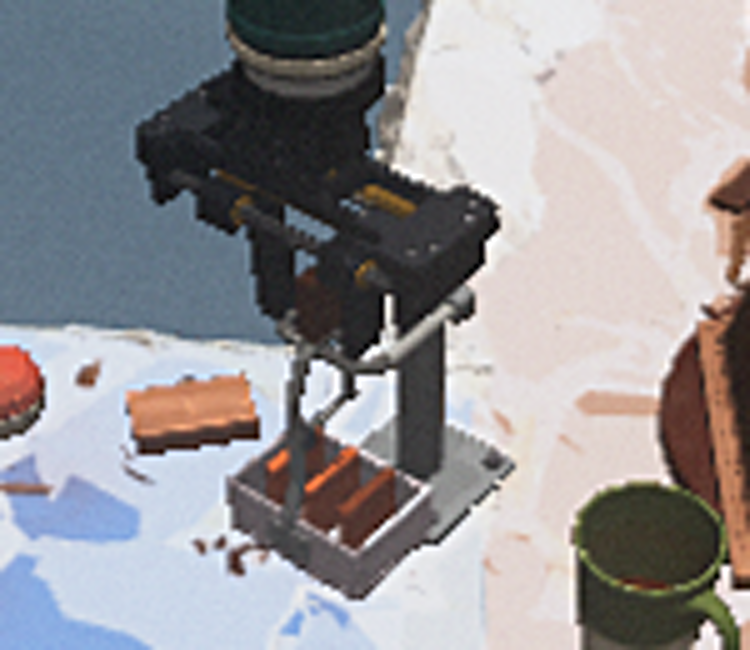

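```bash
python3 -m crank '[[0,0,0,0,0,0,54],[-5,0,0,0,0,0,54],[-12,0,0,0,0,0,54],[-22,0,0,0,0,0,54],[-36,0,0,0,0,0,54],[-52,0,0,0,0,0,54],[-70,0,0,0,0,0,54],[-90,0,0,0,0,0,54],[-110,0,0,0,0,0,54],[-130,0,0,0,0,0,54]]' 10
python3 -m crank '[[-15,-20,0,0,0,0,60],[-30,-50,0,0,0,0,60],[-30,-80,0,0,0,0,60],[-30,-110,0,0,0,0,60],[-30,-130,0,0,0,0,60],[-30,-140,0,0,0,0,60],[-30,-140,0,0,0,0,60],[-30,-140,0,0,0,0,60],[-30,-140,0,0,0,0,60],[-30,-140,0,0,0,0,60]]' 10
python3 - <<'E'
from h import *
save('wrist','w17.png');save('scene','s17.png');save('top','t17.png');save('scene','s17c.png',(200,90,150,130),5)
E
```

```text
t: 23.5
tool_pos: [0.6037, 0.0832, 0.2854]
tool_rot: [92.6, 89.9, 2.6]
ft_force: [0.8, -0.4, 0.1]
grip_width: 0.613
t: 24.33
tool_pos: [0.4647, 0.0832, 0.3152]
tool_rot: [89.9, 89.9, -0.1]
ft_force: [0.8, -0.4, -0.4]
grip_width: 0.681
```

View pics/s17c.png

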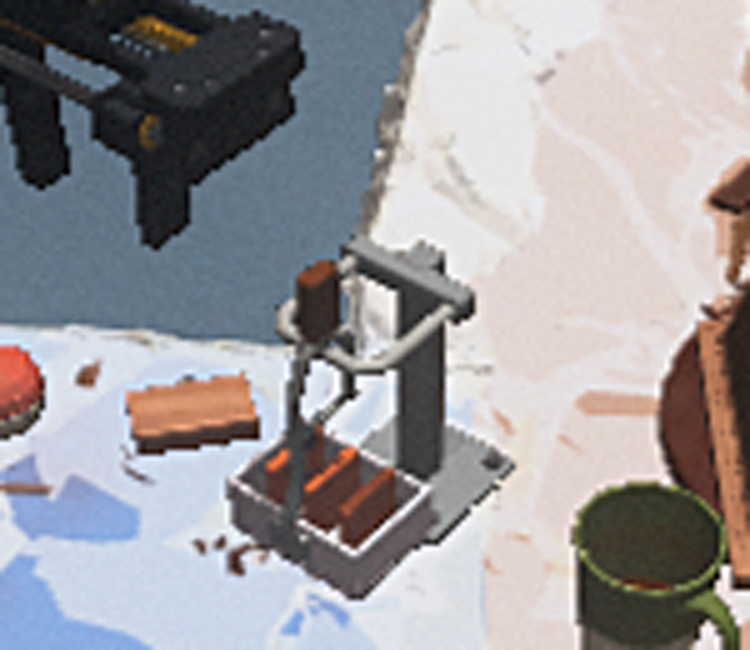

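View pics/s17.png

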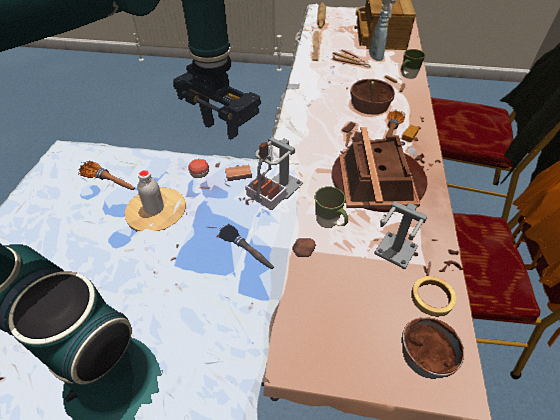

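View pics/w17.png

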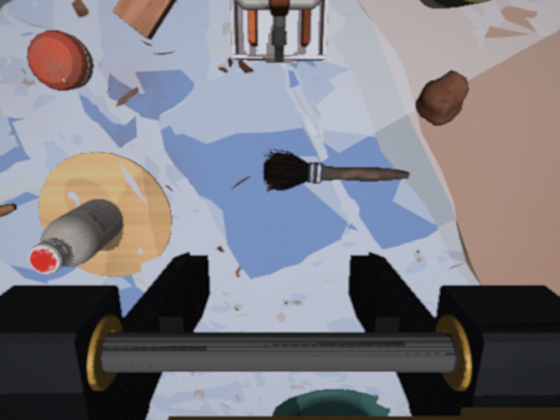

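View pics/t17.png

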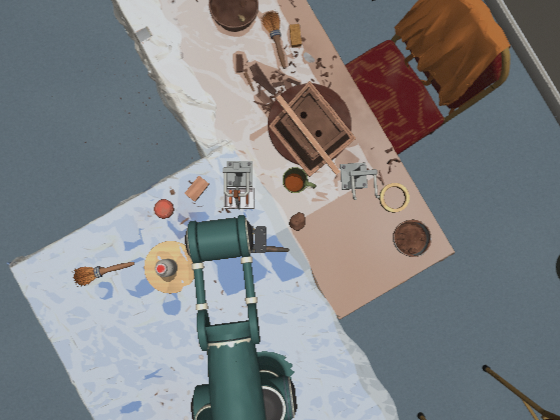

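```bash
python3 -m crank '[[0,0,0,0,0,0,60],[0,0,0,0,0,0,60],[0,0,0,0,0,0,60],[0,0,0,0,0,0,60],[0,0,0,0,0,0,60],[0,0,0,0,0,0,60],[0,0,0,0,0,0,60],[0,0,0,0,0,0,60],[0,0,0,0,0,0,60],[0,0,0,0,0,0,60]]'
python3 - <<'E'
from h import *
b=vision.capture('scene')
a=cv2.imread('pics/s17.png')[:,:,::-1];z=cv2.imread('pics/scene0.png')[:,:,::-1]
def d(p,q,l,t,r,bt): return np.abs(p[t:bt,l:r].astype(int)-q[t:bt,l:r]).mean().round(2)
print('caddy still',d(a,b,242,138,300,212),'bottle still',d(a,b,125,165,190,232))
print('vs start mug',d(z,b,312,185,350,230),'brush',d(z,b,215,225,275,272),'clay',d(z,b,290,235,318,260),'ref',d(z,b,410,275,460,380))
S=cam('scene');Tp=cam('top')
for n in ('caddy_grip','hook_nose','hook_seat','caddy'):
    vision
    r=[(C,finder.pinpoint(c,n)) for c,C in (('scene',S),('top',Tp))]
    if all(q for _,q in r): print(n,*tri([(C,q[0]['at']) for C,q in r]))
E
```

```text
t: 25.37
tool_pos: [0.4641, 0.0832, 0.3148]
tool_rot: [83.3, 90.0, -6.7]
ft_force: [0.3, 0.0, -0.1]
grip_width: 0.68
caddy still 2.37 bottle still 2.03
vs start mug 3.97 brush 4.57 clay 4.52 ref 4.26
caddy_grip [0.6059 0.0738 0.215 ] [np.float64(3.172255074197325), np.float64(3.1722550741970994)]
hook_nose [0.4722 0.1412 0.2455] [np.float64(156.22550320125333), np.float64(156.22550320125342)]
hook_seat [0.6039 0.0893 0.1627] [np.float64(5.655422809671477), np.float64(5.655422809671323)]
caddy [0.6089 0.0802 0.0226] [np.float64(5.514246494160908), np.float64(5.51424649416093)]
```

```bash
python3 -c "
from h import *
print(robot.hand_in(), monitor.get_obs()['t'])"
```

```text
the job is handed in; nothing more can be done
the job is handed in; nothing more can be done
```

The bottle stands upright on the bat, and the caddy hangs on the closed eye with its gate shut under the front bar. I handed the job in at about 26 s. The hand-in reports no verdict, so this rests on my own checks.

- **First bottle grasp missed:** the fingers closed above the cap without touching it. Both the wrist and scene cameras showed the real fingertips about 33 mm behind the reported TCP. I lowered my height targets by that much, and the second grasp held.
- **Hanging:** I brought the eye bar in between the nose and the tiles and pressed down about 72 mm. The gate snapped shut. At the seat the wrist read +3.0 N, against −3.6 N with the caddy carried free, so the bar was bearing it.
- **Stillness:** after backing off, two scene pictures taken about one second apart showed only noise around the caddy and the bottle.
- **Bystanders:** the mug, brush and clay lump matched the start picture to the same noise level as an untouched area. The highest wrist force I saw was about 9 N.
- **Checks that disagreed:** the last network fixes on the hanging caddy were rough.
  - The hook seat came out about 7 mm low and the grip about 11 mm high.
  - The hook nose could not be matched between the two cameras.
  - I judged the gate shut from the scene picture, where the bar is visibly inside the hook.

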